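# Lock up the inspection case

## Robot

A 6-joint arm with a two-finger parallel gripper is mounted at the origin on the work surface. World frame = base frame: x ahead of the robot, y to its left, z up, the work surface at z = 0. Lengths are in m, angles in degrees, forces in N, time in s.
With the tool pointing down it reaches from about 0.25 to 0.725 m from the base axis. Payload 9.7 kg.
Tool frame: the origin (TCP) lies between the finger pads; the fingertips stand 22 mm ahead of it and the grasp point (between the pads) lies 3 mm ahead of it; z points along the fingers, y is the line along which they close (so a half turn about z gives the same grasp; the last joint's range is limited). The gripper opens to 85 mm and grips with 20 to 120 N. Pads are 22 mm wide; open, the fingers measure 114 mm over their backs; the gripper's body (76 mm by 85 mm) begins 54 mm behind the grasp point. The pads swing forward as they close: fully open they stand 13 mm farther back than shut.
Start: joints at [-76.318, 4.979, 10.078, 95.1, 0, 90], TCP at [0.13, -0.534, 0.253] pointing down, gripper open.
Joint ranges: [-179.16, 179.16], [-48.56, 103.87], [-65.8, 70.77], [-126.05, 130.52], [-82.76, 87.17], [-180, 180]. Speed limits (degrees/s): [127.2, 127.2, 147.25, 180, 180, 180].

## Interface

Orientations are given as [roll, pitch, yaw] about the fixed x, y, z axes, in that order (R = Rz(yaw) Ry(pitch) Rx(roll)).
In Python, from workcell import bot, viewer, finder gives the robot as it stands.
- The arm moves only by the tool move_arm, never from a script. Its arguments are lists of equal length, an entry for each row: "offset": the shift along the tool's x, y, z in cm, a list of three; "twist": the turn, a rotation vector about the tool's x, y, z in rad, a list of three; "grip": the opening, from 0 (shut) to 1 (fully open). In form: {"offset": [[x, y, z], ...], "twist": [[ax, ay, az], ...], "grip": [grip, ...]}. A call has 1 to 5 rows; each row shifts and turns the commanded pose from where the row before left it, along the tool's axes as they then stand; what a row does not reach is not made up. A row lasts 1/10 s, in which the tool goes at most 50 mm and 8.59 degrees, less where a joint would pass 70% of its speed; a pose out of reach is approached as far as the arm can. A call is refused whole if a number of a shift passes 5 or a number of a turn 0.15, either way. A call with a gripper value outside its range is refused whole. The fingers move at their own pace and stop on an object; "force" is the grip in N (left out, the last holds). Time passes only in rows, so rows that do not move let the fingers close. It gives the time, the measured TCP pose, the force, the opening and the grip force at its end, in the units of the state.
- bot.get_obs(): the state, without advancing time (a new reading comes with each control period).
- viewer.camera(name): name is "scene" or "top" or "wrist"; returns a dict with "color" (480x640x3 uint8, red, green, blue), "depth" (480x640 float32, m along the optical axis (not along the pixel's ray), 0 where there is no reading), "vfov" (degrees; the focal length in pixels is half the picture's height over the tangent of half this angle, whatever the lens; pixels are square), "cx", "cy" (the principal point, pixels), "position" and "attitude" of the camera in the world; the wrist camera has in their place "tool_from_camera" (4x4, takes a point from camera to tool coordinates, whose origin is the TCP and whose axes are the flange's). Camera axes: x right, y down, z forward; pixel columns grow to the right and rows downward; lengths in m; the calibration is good to about 2 mm. The wrist camera is an equidistant fisheye: a pixel r from the principal point sees the ray r / f radians off the axis. A picture is of the moment at which its call begins: read the wrist's pose just before it.
- bot.job_done(): hands the job in; it is judged then, once.
Trained networks look in a picture, given as the dict that the camera call returned (one of the last four; its "shot" number tells which), for a name from the list of things; names that differ only in an ending like _2 or _b are one class to them, and where a whole thing is asked for, a point or a joint stands for the part that bears it (a point fixed in the world has none). Each returns a list of dicts, best first, with "p" (0 to 1); they miss things now and then, are a little off and sometimes report something else, mostly with a low value. They report only what shows in the picture. A call takes as long as a camera call.
- finder.boxes_of(picture, thing): "position" ([column, row] in pixels, amid what is visible of it).
- finder.pinpoint(picture, thing): "position" ([column, row] in pixels: a listed point, or the origin of a listed thing).
The state is a dict: "time": time; "q": joint angles; "qd": joint speeds; "joint_efforts": joint torques, N m; "ee_pos": TCP position; "tcp_rot": TCP orientation; "wrist_force": force on the tool from outside, world axes, zero at the start; "torque": the same for the moment, N m; "opening": finger opening in m; "grasp_force": force on a finger pad.
Only numpy, scipy, OpenCV 4.12 (cv2) and the standard library are available. Lean on these libraries where they do the work, as an engineer would, in place of code of your own. Each camera call takes 0.05 s, during which the arm holds its last target. There are 200 camera calls.

## Task

Lock up the aluminium inspection case: swing its lid fully shut, then slide the locking rod along the rail on the case's front, through the eye on the lid and the bracket beyond, until its tail block meets the trough. Then take the flat keeper blade from its stand and set it upright, fully down to its shoulders, in the slot in the rail behind the rod's tail. Leave everything else on the table where it is.

Things in the scene. Friction and masses are not known exactly. Their poses are not given: they have to be found in the camera images.
- case: aluminium case fixed to the table, 160 (x) x 300 (y) x 100 mm high; the shut lid adds 25 mm. Origin at the centre of its underside; x points from the front to the hinge side, y along the front, z up. A steel rail (top at z = 0.070, 12 mm thick, free space under it) runs along its front, over x -0.150 to -0.080, y -0.200 to 0.130; the rod slides on it along the line x = -0.115
- trough_stop (a point): rear end of the fixed U trough on the rail, on the rod's line, case (-0.115, -0.045, 0.090). The trough runs from here to case y = 0.020, is 32 mm wide outside, 16 mm between its walls, wall tops 32 mm above the rail. A fixed bracket with a 20 mm square hole, 38 mm high, stands further on at case y 0.065 to 0.085
- lid (a joint): hinge of the lid in rad: 0 shut, about 1.05 to 1.35 at the start; stiff, stays where it is left. The hinge line runs along the case's y at case x = 0.080, z = 0.100; the lid is 164 mm (away from the hinge) x 304 mm x 25 mm thick
- lid_edge (a point): middle of the lid's front edge on its outer face, 160 mm from the hinge; its axes turn with the lid (z is the outer face's normal)
- eye (a point): centre of the 20 mm square hole of the steel eye that sticks out 53 mm from the lid's front edge at case y = 0.05 (eye 36 x 40 mm, 10 mm thick along y); axes turn with the lid. With the lid shut it lies on the rod's line, between trough and bracket, at case (-0.115, 0.050, 0.090)
- rod: loose steel locking rod lying on the rail, 12 mm round bar with a tail block 26 (x) x 20 (y) x 36 mm high. Origin at the centre of the block's underside; the bar runs along its +y, 20 mm above the underside; tip 160 mm from the origin. At the start it is drawn back, its block 75 to 105 mm short of the trough
- rod_tip (a point): round end of the rod; fully home it is 55 mm past the eye's centre along the case's y
- rod_tail (a point): centre line of the rod at the rear face of the tail block, 20 mm above the rail; fully home at case y = -0.065
- slot (a point): middle of the slot's mouth in the rail's top, case (-0.115, -0.077, 0.070); the slot is 46 mm long along the case's x, 9 mm wide along y and goes right through the rail
- keeper: loose steel keeper, 130 mm tall, upright in its stand. Origin at the middle of the blade's foot; z up; flat side faces its y. From the foot up: blade 40 (x) x 5 (y) mm, 45 mm long with a narrower nose; shoulders 56 x 14 mm from 45 to 90 mm; grip 36 x 18 mm from 90 to 130 mm, pinched across y
- keeper_shoulder (a point): middle of the underside of the keeper's shoulders, 45 mm above its foot
- keeper_stand: white plastic block 90 x 60 x 60 mm fixed to the table, with a slot along its x in which the keeper stands, shoulders on its top; origin at the centre of its underside. A like block holds the dial probe; the two may change places
- probe: dial probe thermometer: round dial 52 mm across, 166 mm tall, standing upright in its own white stand; bystander; origin at its foot
- jar: glass jar, 60 mm across, 90 mm tall; bystander; origin at the centre of its underside
- packets: stack of white sample packets 90 x 100 x 44 mm; bystander; origin at the centre of its underside
- bowl: steel bowl, 150 mm across, 55 mm high; bystander; origin at the centre of its underside
- oil: amber oil bottle, 80 mm across, 220 mm tall; bystander; origin at the centre of its underside
- ladle: steel spoon 200 mm long, lying behind the case; bystander; origin at its middle

How it is judged (in metres and radians):
On the way, in this order (a step that is already met when the one before it is completed fails the run):
1. the lid is fully shut (value of joint lid below 0.05 rad), for 0.1 s.
2. the rod is through the lid's eye, home to within 8 mm of the trough, the lid still shut (value of joint lid below 0.05 rad and x of rod_tip in the frame of eye between -0.01 and 0.01 m and z of rod_tip in the frame of eye between -0.01 and 0.01 m and y of rod_tip in the frame of eye above 0.047 m), for 0.2 s.
3. the keeper is upright in the slot, down to its shoulders, with the rod home and the lid shut (all of step 2 and z of keeper_shoulder in the frame of slot between -0.005 and 0.005 m and horizontal distance between keeper_shoulder and slot below 0.007 m and angle between keeper's own z axis and vertical below 0.12 rad and angle between the x axis of keeper and the x axis of case, either way round below 0.15 rad), for 0.2 s.
At the end, for the whole second after the job is handed in: Lid shut (0.05 rad); rod tip at least 47 mm past the eye's centre along case y, within 10 mm of it across; keeper upright (0.12 rad), square to the case (0.15 rad), its shoulder underside within 5 mm of the rail's top and 7 mm of the slot's middle; rod and keeper at rest (all of step 3 and linear speed of each of keeper, rod below 0.02 m/s); the robot touches nothing.
It fails at once if a bystander (probe, jar, packets, bowl, oil bottle or spoon) moved more than 40 mm from its place (distance of any of probe, jar, packets, bowl, oil, ladle from where it was at the start of the episode above 0.04 m).
It also fails if it takes over 67 s, if anything falls off the work surface, if the arm or the gripper's body presses on something with over 40 N, if the wrist force passes 120 N, or if a joint passes its speed limit or range.

## Working session

There is one attempt and no reset: what is moved stays moved. The work goes in short steps, Python scripts to look and compute and a tool call to move; the robot and the scene stay as the last step left them, time stands still between calls to the robot, and variables do not carry over. Pictures are saved under pics/ and viewed, at most 10 in all, crops included, and the job is handed in when it is done.

Besides the shell and the picture viewer there is one more tool, called after "Emit:" by a JSON object that holds its "api" and its "payload", one argument or row to a line. move_arm: Moves the arm, as the interface text tells. Its arguments: {"type":"object","properties":{"offset":{"type":"array","items":{"type":"array","items":{"type":"number"}}},"twist":{"type":"array","items":{"type":"array","items":{"type":"number"}}},"grip":{"type":"array","items":{"type":"number"}},"force":{"type":"number"}},"required":["offset","twist","grip"]}

```bash
mkdir -p pics; ls
cat > h.py <<'E'
import numpy as np, cv2
from scipy.spatial.transform import Rotation as R
from workcell import bot, viewer, finder
def camT(p):
    a=np.array(p["attitude"],float)
    if a.shape==(3,3): M=a
    elif a.size==3: M=R.from_euler('xyz',a,degrees=True).as_matrix()
    else: M=R.from_quat(a).as_matrix()
    return M,np.array(p["position"])
def ray(p,px):
    f=240/np.tan(np.radians(p["vfov"])/2)
    return np.array([(px[0]-p["cx"])/f,(px[1]-p["cy"])/f,1.])
def w(p,px,z=None):
    M,t=camT(p); r=M@ray(p,px)
    if z is not None: return t+r*(z-t[2])/r[2]
    d=p["depth"][int(px[1]),int(px[0])]
    return t+r*d
def rd(v): return np.round(np.array(v,float),4).tolist()
def save(p,n): cv2.imwrite(f"pics/{n}.png",p["color"][:,:,::-1])
E
python3 - <<'E'
from h import *
print(bot.get_obs())
for c in ["scene","top"]:
    p=viewer.camera(c); save(p,c)
    print(c,p["vfov"],p["cx"],p["cy"],p["position"],p["attitude"])
    for n in "case trough_stop lid lid_edge eye rod rod_tip rod_tail slot keeper keeper_shoulder keeper_stand probe jar packets bowl oil ladle".split():
        r=finder.pinpoint(p,n)[:2]
        print(n,[(round(a["p"],2),rd(a["position"]),rd(w(p,a["position"]))) for a in r])
E
```

```text
pics
{'time': 0.0, 'q': array([-7.63178779e+01,  5.01066754e+00,  1.00354677e+01,  9.50986436e+01,
       -2.55114331e-04,  9.00012332e+01]), 'qd': array([-0.1060267 ,  0.01399088, -0.02908194,  0.15164397, -0.00809011,
       -0.02954609]), 'joint_efforts': array([-1.56216105e-03, -5.20387781e+01,  4.64800465e+01,  1.62114197e-02,
        2.53583727e-05, -4.87468071e-06]), 'ee_pos': array([ 0.1300485 , -0.53420968,  0.25259627]), 'tcp_rot': array([-1.79926157e+02,  2.56703494e-04,  1.36808892e+01]), 'wrist_force': array([-0.40903169, -0.15514746, -0.17132263]), 'torque': array([-0.0401972 ,  0.02969644, -0.06951707]), 'grasp_force': 0.0, 'opening': 0.0854308326779587}
scene 49.88270232735045 315.9585575553985 245.58274755982924 [1.27696293 0.2299968  1.2527994 ] [-1.48719106e+02  8.09151927e-02  1.05994339e+02]
case [(0.74, [288.2, 250.4], [0.6703, -0.0168, 0.1581])]
trough_stop [(0.77, [286.6, 195.4], [0.4708, -0.0875, 0.1016]), (0.32, [444.4, 316.7], [0.7023, 0.3912, 0.0804])]Traceback (most recent call last):
  File "<stdin>", line 7, in <module>
ValueError: it knows: bowl, case, eye, jar, keeper, keeper_shoulder, keeper_stand, ladle, lid_edge, oil, packets, probe, rod, rod_tail, rod_tip, slot, trough_stop
```

Run:
```python
from h import *
for c in ["scene","top"]:
    p=viewer.camera(c); save(p,c)
    print(c,p["vfov"],p["position"],p["attitude"])
    for n in "case trough_stop lid_edge eye rod rod_tip rod_tail slot keeper keeper_shoulder keeper_stand probe jar packets bowl oil ladle".split():
        r=finder.pinpoint(p,n)[:2]
        print(n,[(round(a["p"],2),rd(a["position"]),rd(w(p,a["position"]))) for a in r])
a=cv2.imread("pics/scene.png");b=cv2.imread("pics/top.png")
```

```text
scene 49.88270232735045 [1.27696293 0.2299968  1.2527994 ] [-1.48719106e+02  8.09151927e-02  1.05994339e+02]
case [(0.62, [288.4, 251.6], [0.6705, -0.0164, 0.1529]), (0.4, [288.1, 196.9], [0.4669, -0.0849, 0.0905])]
trough_stop [(0.74, [284.2, 194.5], [0.4631, -0.0975, 0.0922])]
lid_edge [(0.91, [276.5, 219.0], [0.6468, -0.0485, 0.2498])]
eye [(0.62, [301.1, 201.3], [0.6212, 0.0056, 0.3065])]
rod [(0.69, [255.1, 192.5], [0.4697, -0.1829, 0.0788])]
rod_tip []
rod_tail [(0.57, [246.3, 187.5], [0.4544, -0.216, 0.0711]), (0.53, [254.5, 191.5], [0.4741, -0.182, 0.0894])]
slot [(0.95, [271.4, 199.6], [0.4727, -0.134, 0.0671])]
keeper [(0.81, [189.1, 193.3], [0.5102, -0.3727, 0.0577]), (0.39, [188.2, 187.7], [0.4934, -0.3824, 0.0596])]
keeper_shoulder [(0.68, [186.0, 186.8], [0.4957, -0.387, 0.0651])]
keeper_stand [(0.79, [189.9, 198.8], [0.523, -0.3665, 0.0501]), (0.43, [302.7, 199.5], [0.6176, 0.0084, 0.3098])]
probe [(0.71, [431.7, 246.9], [0.4959, 0.3306, 0.0552])]
jar [(0.9, [402.0, 308.6], [0.7066, 0.2874, 0.0742])]
packets [(0.96, [191.3, 244.1], [0.6621, -0.3036, 0.0462])]
bowl [(0.
[... 1062 characters left out ...]
.8, [514.5, 274.8], [0.502, -0.3861, 0.058]), (0.27, [355.1, 242.0], [0.5731, -0.0387, 0.0604])]
keeper_stand [(0.95, [507.6, 272.6], [0.5069, -0.3704, 0.0598])]
probe [(0.88, [187.0, 294.6], [0.4589, 0.326, 0.0594]), (0.63, [395.8, 292.4], [0.467, -0.1215, 0.0924])]
jar [(0.83, [211.8, 197.3], [0.6673, 0.2671, 0.0895]), (0.39, [476.5, 209.8], [0.6452, -0.3105, 0.0418])]
packets [(0.65, [475.6, 212.7], [0.6388, -0.3083, 0.042])]
bowl [(0.93, [259.0, 154.8], [0.7761, 0.1796, 0.0018])]
oil [(0.58, [157.1, 202.8], [0.654, 0.3777, 0.1037]), (0.18, [341.1, 223.2], [0.6006, 0.0027, 0.3055])]
ladle [(0.77, [390.3, 156.1], [0.7715, -0.1238, 0.0114]), (0.61, [159.9, 201.1], [0.6581, 0.3735, 0.0992])]
```

View pics/scene.png

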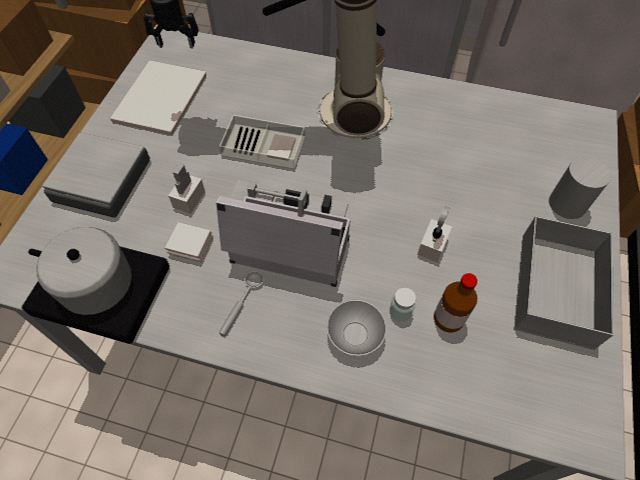

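View pics/top.png

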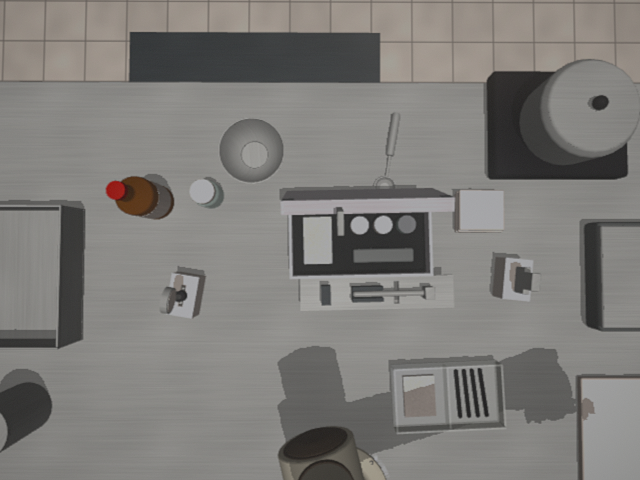

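The scene view shows the case with its lid open (215–350, 180–285), the keeper stand at (187,187), and the probe stand at (436,240). The top view shows the rail at rows 275–310, the rod from about (434,293) to (351,292), the slot at (396,293), and the keeper at (520,278). Next I'll fit the case frame and keeper from the depth clouds.

```bash
cat >> h.py <<'E'
def cloud(p):
    f=240/np.tan(np.radians(p["vfov"])/2); v,u=np.mgrid[0:480,0:640]; d=p["depth"]
    M,t=camT(p); P=np.stack([(u-p["cx"])/f*d,(v-p["cy"])/f*d,d],-1).reshape(-1,3)[d.ravel()>0]
    return P@M.T+t
def sel(P,lo,hi): return P[np.all((P>lo)&(P<hi),1)]
def rect(P):
    (c,s,a)=cv2.minAreaRect((P[:,:2]*1000).astype(np.float32)); return rd(c),rd(s),round(a,2)
E
python3 - <<'E'
from h import *
p=viewer.camera("top"); P=cloud(p)
s=viewer.camera("scene"); S=cloud(s)
for n,C in(("top",P),("scene",S)):
    print(n,"table z",np.median(sel(C,[.3,-.6,-.03],[.9,.6,.03])[:,2]))
    r=sel(C,[.40,-.3,.062],[.515,.15,.078]);print(n,"rail",len(r),rect(r),np.median(r[:,2]))
    r=sel(C,[.42,-.3,.095],[.515,.15,.15]);print(n,"high on rail",len(r),rect(r))
    for a,b in((-.3,-.14),(-.14,-.11),(-.11,0),(0,.06),(.03,.13)):
        q=sel(C,[.42,a,.082],[.515,b,.15]); 
        if len(q)>5: print("  y",a,b,len(q),rect(q),q[:,2].max())
    r=sel(C,[.42,-.47,.052],[.57,-.30,.066]);print(n,"kstand",rect(r))
    r=sel(C,[.42,-.47,.075],[.57,-.30,.2]);print(n,"keeper",len(r),rect(r),r[:,2].max())
    r=sel(C,[.42,-.47,.125],[.57,-.30,.2]);print(n,"keeper top",len(r),rect(r) if len(r)>3 else 0)
    r=sel(C,[.55,-.25,.13],[.75,.2,.35]);print(n,"lid",len(r),r.min(0),r.max(0))
    from numpy.linalg import svd
    q=sel(r,[.5,-.15,.14],[.75,.0,.24]);c=q.mean(0);nn=svd(q-c,full_matrices=False)[2][2];print("lid plane",c,nn,(np.abs((q-c)@nn)).mean())
E
```

```text
top table z -0.0006585527503043531
top rail 3835 ([470.8123, -76.5806], [87.9191, 345.0806], 0.1) 0.06917109768359686
top high on rail 1160 ([478.1987, -48.3613], [301.6666, 72.0738], 89.99)
  y -0.3 -0.14 380 ([483.9527, -169.5916], [59.8235, 58.8502], 0.76) 0.10893192308643407
  y -0.14 -0.11 119 ([483.7322, -125.0969], [44.66, 29.6961], 0.21) 0.10289469077507263
  y -0.11 0 718 ([476.4342, -56.0402], [57.3937, 107.0638], 1.27) 0.10550376038611908
  y 0 0.06 299 ([472.7375, 28.6827], [61.2664, 58.5075], 1.22) 0.11198631410047244
  y 0.03 0.13 196 ([490.9738, 56.3405], [100.3277, 47.9953], 50.66) 0.11198631410047244
top kstand ([492.3626, -390.6806], [62.5983, 89.9321], 84.45)
top keeper 517 ([492.6782, -390.0743], [19.7732, 55.8643], 85.17) 0.14827696116722733
top keeper top 231 ([492.7183, -390.2599], [19.6804, 35.9093], 83.71)
top lid 3978 [ 0.58130557 -0.19598642  0.13011359] [0.68011249 0.10786631 0.31181535]
lid plane [ 0.66255501 -0.07523863  0.19376978] [0.97252784 0.02104402 0.23183346] 0.00014244995298512696
scene table z -0.00036874991011059954
scene rail 1036 ([462.859, 
[... 275 characters left out ...]
9.6368], 89.98) 0.10335841805697932
  y -0.11 0 400 ([476.4343, -55.7767], [61.6523, 109.6921], 1.49) 0.10649830635212876
  y 0 0.06 246 ([473.4394, 30.3128], [59.4722, 65.0203], 89.6) 0.11350587752776997
  y 0.03 0.13 165 ([494.7382, 56.9133], [90.3366, 43.713], 55.62) 0.11350587752776997
scene kstand ([493.9215, -393.736], [63.5338, 92.5348], 83.6)
scene keeper 312 ([494.4938, -394.895], [21.3515, 58.6572], 81.72) 0.1500851274172572
scene keeper top 122 ([493.6554, -394.43], [20.2982, 38.4204], 86.43)
scene lid 5945 [ 0.57865912 -0.20214043  0.13002021] [0.68320951 0.10477566 0.31202756]
lid plane [ 0.66249977 -0.07472369  0.19126409] [0.97199217 0.02327005 0.23385836] 0.001360574915552987
```

Run:
```python
from h import *
p=viewer.camera("top"); P=cloud(p)
yaw=np.radians(1.3); c,s=np.cos(yaw),np.sin(yaw)
Q=P@np.array([[c,-s,0],[s,c,0],[0,0,1]])  # = R^T p
r=sel(Q,[.40,-.35,.06],[.50,.2,.078])
ed=lambda v:np.round(np.percentile(v,[0,1,99,100]),4)
fe=[ (sel(r,[0,a,0],[1,a+.02,1])[:,0].min().round(4)) for a in np.arange(-.25,.1,.03)]
print("front edge by y",fe)
f=np.median(fe); e=sel(r,[f-.005,-.4,0],[f+.02,.3,1]); print("ends",ed(e[:,1]), "center pred",f+.15, (e[:,1].min()+e[:,1].max())/2+.035)
# profile along rod line
x0=f+.035
for lo,hi,nm in((.098,.125,"z>98"),(.083,.098,"83-98")):
    q=sel(Q,[x0-.025,-.35,lo],[x0+.025,.2,hi])
    h=[(round(a,3),len(k),np.round([k[:,0].min(),k[:,0].max(),np.median(k[:,2])],3).tolist()) for a in np.arange(-.27,.1,.01) if len(k:=sel(q,[0,a,0],[1,a+.01,1]))>1]
    print(nm); [print(i) for i in h]
bx=sel(Q,[.5,-.3,.02],[.7,.2,.104]);bt=bx[bx[:,2]>.09];print("case rim y",ed(bt[:,1]),"x",ed(bt[:,0]))
```

```text
Traceback (most recent call last):
ValueError: zero-size array to reduction operation minimum which has no identity
```

Run:
```python
from h import *
p=viewer.camera("top"); P=cloud(p)
yaw=np.radians(1.3); c,s=np.cos(yaw),np.sin(yaw)
Q=P@np.array([[c,-s,0],[s,c,0],[0,0,1]])
r=sel(Q,[.38,-.35,.06],[.50,.2,.078])
ed=lambda v:np.round(np.percentile(v,[0,1,99,100]),4)
fe=[k[:,0].min().round(4) for a in np.arange(-.23,.06,.03) if len(k:=sel(r,[0,a,0],[1,a+.02,1]))]
print("front edge by y",fe)
f=np.median(fe); e=sel(r,[f-.005,-.4,0],[f+.02,.3,1]); print("ends",ed(e[:,1]), "center pred",f+.15, (e[:,1].min()+e[:,1].max())/2+.035)
x0=f+.035
for lo,hi,nm in((.098,.125,"z>98"),(.083,.098,"83-98")):
    q=sel(Q,[x0-.025,-.35,lo],[x0+.025,.2,hi])
    h=[(round(a,3),len(k),np.round([k[:,0].min(),k[:,0].max(),np.median(k[:,2])],3).tolist()) for a in np.arange(-.27,.1,.01) if len(k:=sel(q,[0,a,0],[1,a+.01,1]))>1]
    print(nm); [print(i) for i in h]
bx=sel(Q,[.5,-.3,.02],[.7,.2,.104]);bt=bx[bx[:,2]>.09];print("case rim y",ed(bt[:,1]),"x",ed(bt[:,0]))
```

```text
front edge by y [np.float64(0.4282), np.float64(0.4289), np.float64(0.4273), np.float64(0.428), np.float64(0.4287), np.float64(0.4274), np.float64(0.4281), np.float64(0.4288), np.float64(0.4273), np.float64(0.4282)]
ends [-0.2591 -0.2559  0.0686  0.0709] center pred 0.57815 -0.05911475866263903
z>98
(np.float64(-0.21), 61, [0.45, 0.475, 0.105])
(np.float64(-0.2), 65, [0.45, 0.475, 0.105])
(np.float64(-0.19), 9, [0.452, 0.471, 0.101])
(np.float64(-0.11), 11, [0.448, 0.479, 0.101])
(np.float64(-0.1), 37, [0.448, 0.477, 0.101])
(np.float64(-0.09), 38, [0.448, 0.478, 0.102])
(np.float64(-0.08), 40, [0.448, 0.477, 0.101])
(np.float64(-0.07), 36, [0.447, 0.478, 0.101])
(np.float64(-0.06), 35, [0.447, 0.478, 0.102])
(np.float64(-0.05), 37, [0.447, 0.478, 0.101])
(np.float64(-0.04), 8, [0.447, 0.478, 0.101])
(np.float64(0.0), 28, [0.442, 0.482, 0.107])
(np.float64(0.01), 100, [0.443, 0.482, 0.108])
(np.float64(0.02), 59, [0.443, 0.482, 0.107])
83-98
(np.float64(-0.21), 3, [0.475, 0.476, 0.088])
(np.float64(-0.2), 12, [0.45, 0.476, 0.089])
(np.float64(-0.19), 32, [0.453, 0.47, 0.094])
(np.flo
[... 205 characters left out ...]
[0.459, 0.467, 0.093])
(np.float64(-0.13), 21, [0.459, 0.467, 0.094])
(np.float64(-0.12), 27, [0.457, 0.467, 0.094])
(np.float64(-0.11), 32, [0.455, 0.478, 0.093])
(np.float64(-0.1), 40, [0.454, 0.479, 0.093])
(np.float64(-0.09), 34, [0.448, 0.479, 0.093])
(np.float64(-0.08), 32, [0.458, 0.479, 0.093])
(np.float64(-0.07), 37, [0.454, 0.479, 0.094])
(np.float64(-0.06), 45, [0.453, 0.479, 0.093])
(np.float64(-0.05), 38, [0.454, 0.479, 0.091])
(np.float64(-0.04), 8, [0.454, 0.479, 0.087])
(np.float64(0.0), 2, [0.483, 0.483, 0.09])
(np.float64(0.01), 4, [0.483, 0.483, 0.091])
(np.float64(0.02), 3, [0.483, 0.483, 0.087])
case rim y [-0.2092 -0.2083  0.0911  0.0913] x [0.5    0.5002 0.6315 0.6827]
```

Emit:
{"api": "move_arm", "payload": {
  "offset": [
    [0,0,-4],
    [0,0,-4],
    [0,0,-4],
    [3.8,-3.07,0],
    [3.8,-3.07,0]
  ],
  "twist": [
    [0,0,0.108],
    [0,0,0.108],
    [0,0,0],
    [0,0,0],
    [0,0,0]
  ],
  "grip": [0,0,0,0,0]
}}

```text
time: 2.65
ee_pos: [0.2051, -0.4718, 0.3744]
tcp_rot: [179.9, -0.1, 1.1]
wrist_force: [0.2, -0.2, 0.3]
opening: 0.0121
grasp_force: 0.0
```

Emit:
{"api": "move_arm", "payload": {
  "offset": [
    [3.8,-3.07,0],
    [3.8,-3.07,0],
    [3.8,-3.07,0],
    [3.8,-3.07,0],
    [3.8,-3.07,0]
  ],
  "twist": [
    [0,0,0],
    [0,0,0],
    [0,0,0],
    [0,0,0],
    [0,0,0]
  ],
  "grip": [0,0,0,0,0]
}}

```text
time: 3.15
ee_pos: [0.3923, -0.3119, 0.3735]
tcp_rot: [180.0, -0.0, 1.3]
wrist_force: [-0.6, -0.3, -0.5]
opening: 0.0001
grasp_force: 0.0
```

Emit:
{"api": "move_arm", "payload": {
  "offset": [
    [3.8,-3.07,0],
    [3.8,-3.07,0],
    [3.8,-3.07,0],
    [3.8,-3.07,0],
    [3.8,-3.07,0]
  ],
  "twist": [
    [0,0,0],
    [0,0,0],
    [0,0,0],
    [0,0,0],
    [0,0,0]
  ],
  "grip": [0,0,0,0,0]
}}

```text
time: 3.65
ee_pos: [0.5788, -0.154, 0.3734]
tcp_rot: [180.0, -0.0, 1.3]
wrist_force: [-0.3, -1.3, 0.1]
opening: 0.0002
grasp_force: 0.0
```

Emit:
{"api": "move_arm", "payload": {
  "offset": [
    [3.8,-3.07,0],
    [3.8,-3.07,0],
    [3.8,-3.0,0],
    [0,0,0],
    [0,0,0]
  ],
  "twist": [
    [0,0,0],
    [0,0,0],
    [0,0,0],
    [0,0,0],
    [0,0,0]
  ],
  "grip": [0,0,0,0,0]
}}

```text
time: 4.15
ee_pos: [0.681, -0.0705, 0.3723]
tcp_rot: [-180.0, 0.2, 1.4]
wrist_force: [-0.0, -0.4, 0.5]
opening: 0.0
grasp_force: 0.0
```

Emit:
{"api": "move_arm", "payload": {
  "offset": [
    [0,0,3.6],
    [0,0,3.6],
    [0,0,3.6],
    [-1.0,0,0],
    [-1.0,0,0]
  ],
  "twist": [
    [0,0,0],
    [0,0,0],
    [0,0,0],
    [0,0,0],
    [0,0,0]
  ],
  "grip": [0,0,0,0,0]
}}

```text
time: 4.65
ee_pos: [0.658, -0.0726, 0.2728]
tcp_rot: [180.0, 0.1, 1.2]
wrist_force: [2.8, 0.5, -0.5]
opening: 0.0001
grasp_force: 1.2
```

Emit:
{"api": "move_arm", "payload": {
  "offset": [
    [-1.4,0,0.2],
    [-1.4,0,0.3],
    [-1.4,0,0.5],
    [-1.4,0,0.6],
    [-1.2,0,0.8]
  ],
  "twist": [
    [0,0,0],
    [0,0,0],
    [0,0,0],
    [0,0,0],
    [0,0,0]
  ],
  "grip": [0,0,0,0,0]
}}

```text
time: 5.15
ee_pos: [0.5905, -0.0742, 0.2511]
tcp_rot: [180.0, -0.2, 1.2]
wrist_force: [1.6, -0.3, 3.1]
opening: -0.0001
grasp_force: 1.2
```

Emit:
{"api": "move_arm", "payload": {
  "offset": [
    [-1.2,0,1.0],
    [-1.1,0,1.1],
    [-1.0,0,1.2],
    [-0.8,0,1.3],
    [-0.7,0,1.3]
  ],
  "twist": [
    [0,0,0],
    [0,0,0],
    [0,0,0],
    [0,0,0],
    [0,0,0]
  ],
  "grip": [0,0,0,0,0]
}}

```text
time: 5.65
ee_pos: [0.5425, -0.0751, 0.1911]
tcp_rot: [180.0, -0.2, 1.2]
wrist_force: [-0.8, 0.4, 2.1]
opening: -0.0
grasp_force: 0.8
```

Emit:
{"api": "move_arm", "payload": {
  "offset": [
    [-0.6,0,1.3],
    [-0.5,0,1.3],
    [-0.3,0,1.2],
    [-0.1,0,0.6],
    [0,0,0]
  ],
  "twist": [
    [0,0,0],
    [0,0,0],
    [0,0,0],
    [0,0,0],
    [0,0,0]
  ],
  "grip": [0,0,0,0,0]
}}

```text
time: 6.15
ee_pos: [0.529, -0.075, 0.1471]
tcp_rot: [180.0, -0.1, 1.3]
wrist_force: [-0.3, 0.3, -0.6]
opening: 0.0
grasp_force: 0.0
```

Emit:
{"api": "move_arm", "payload": {
  "offset": [
    [0,0,0.3],
    [0,0,0.3],
    [0,0,0]
  ],
  "twist": [
    [0,0,0],
    [0,0,0],
    [0,0,0]
  ],
  "grip": [0,0,0]
}}

```text
time: 6.45
ee_pos: [0.5291, -0.075, 0.1467]
tcp_rot: [179.9, -0.3, 1.3]
wrist_force: [-22.0, 1.0, 47.4]
opening: -0.0
grasp_force: 23.9
```

Run:
```python
from h import *
p=viewer.camera("scene"); P=cloud(p)
q=sel(P,[.52,-.18,.08],[.64,-.12,.25]);c=q.mean(0);n=np.linalg.svd(q-c,full_matrices=False)[2][2];n*=np.sign(n[2]);print(c,n,np.degrees(np.arctan2(n[0],n[2])),bot.get_obs()["wrist_force"],bot.get_obs()["time"])
```

```text
[ 0.5776906  -0.14833535  0.13072163] [ 0.06020783 -0.89594825  0.44005881] 7.790704363400139 [-22.3853359    0.94010145  47.18016065] 6.5
```

Emit:
{"api": "move_arm", "payload": {
  "offset": [
    [0,0,-3],
    [0,0,-2],
    [-1.6,4.05,0],
    [-1.6,4.05,0],
    [-1.6,4.05,0]
  ],
  "twist": [
    [0,0,0],
    [0,0,0],
    [0,0,0],
    [0,0,0],
    [0,0,0]
  ],
  "grip": [0,0,0,0,0]
}}

```text
time: 7.0
ee_pos: [0.4837, -0.1983, 0.1904]
tcp_rot: [180.0, -0.1, 1.4]
wrist_force: [0.8, 0.2, 0.2]
opening: -0.0003
grasp_force: 0.0
```

Emit:
{"api": "move_arm", "payload": {
  "offset": [
    [-1.6,4.05,0],
    [0,0,0],
    [0,0,0]
  ],
  "twist": [
    [0,0,0],
    [0,0,0],
    [0,0,0]
  ],
  "grip": [0,0,0]
}}

```text
time: 7.3
ee_pos: [0.4687, -0.2388, 0.1901]
tcp_rot: [180.0, -0.0, 1.2]
wrist_force: [-0.4, 1.0, -0.5]
opening: -0.0
grasp_force: 0.0
```

```bash
cat >> h.py <<'E'
CY=np.radians(1.3); CO=np.array([.5792,-.0461,0]); CR=R.from_euler('z',CY).as_matrix()
def tc(v): return (np.atleast_2d(v)-CO)@CR
E
python3 - <<'E'
from h import *
p=viewer.camera("top"); save(p,"t2"); P=tc(cloud(p))
print("tcp case",rd(tc(bot.get_obs()["ee_pos"])))
q=sel(P,[-.05,-.14,.08],[.06,.14,.16]);c=q.mean(0);n=np.linalg.svd(q-c,full_matrices=False)[2][2];n*=np.sign(n[2]);print("lid",c,np.arctan2(n[0],n[2]))
for a in np.arange(-.17,-.12,.004):
    k=sel(P,[-.135,a,.098],[-.095,a+.004,.115]); print(round(a,3),len(k))
for n in ["eye","rod_tip","slot"]: print(n,[(round(a["p"],2),rd(tc(w(p,a["position"])))) for a in finder.pinpoint(p,n)[:1]])
E
```

```text
tcp case [[-0.1144, -0.1893, 0.19]]
lid [0.00490035 0.00013497 0.1240804 ] 0.0020173790701908693
-0.17 0
-0.166 0
-0.162 0
-0.158 0
-0.154 5
-0.15 23
-0.146 27
-0.142 25
-0.138 26
-0.134 29
-0.13 0
-0.126 0
-0.122 0
eye [(0.67, [[-0.1109, 0.0493, 0.1107]])]
rod_tip [(0.61, [[-0.1163, 0.016, 0.0923]])]
slot [(0.63, [[-0.1138, -0.076, 0.0963]])]
```

View pics/t2.png

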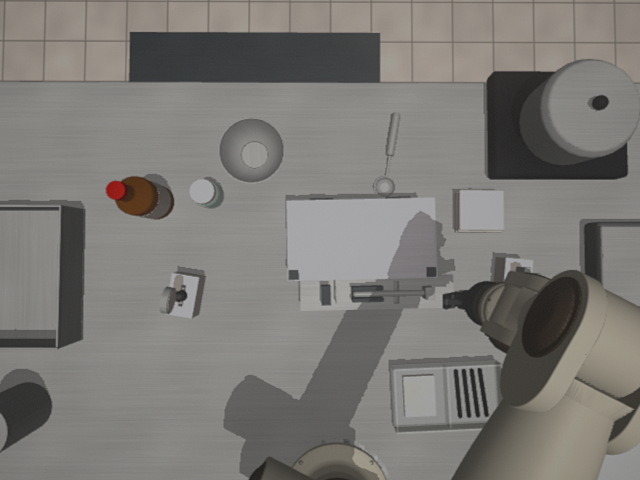

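The lid is shut (fit 0.002 rad). The rod's block is at about (429,292), with the gripper behind it at (455,298). Next I'll lower the gripper and push the rod home.

Emit:
{"api": "move_arm", "payload": {
  "offset": [
    [0,0,3.0],
    [0,0,3.0],
    [0,0,2.8],
    [0,-1.2,0],
    [0,-1.0,0]
  ],
  "twist": [
    [0,0,0],
    [0,0,0],
    [0,0,0],
    [0,0,0],
    [0,0,0]
  ],
  "grip": [0,0,0,0,0]
}}

```text
time: 8.0
ee_pos: [0.4689, -0.2144, 0.1024]
tcp_rot: [-180.0, 0.0, 1.3]
wrist_force: [-0.9, -0.7, 0.9]
opening: 0.0001
grasp_force: 0.0
```

Emit:
{"api": "move_arm", "payload": {
  "offset": [
    [0,-1,0],
    [0,-1,0],
    [0,-1,0],
    [0,-1,0],
    [0,-1,0]
  ],
  "twist": [
    [0,0,0],
    [0,0,0],
    [0,0,0],
    [0,0,0],
    [0,0,0]
  ],
  "grip": [0,0,0,0,0]
}}

```text
time: 8.5
ee_pos: [0.4679, -0.1652, 0.1025]
tcp_rot: [180.0, -0.0, 1.3]
wrist_force: [0.4, -1.8, 1.9]
opening: 0.0002
grasp_force: 1.3
```

Emit:
{"api": "move_arm", "payload": {
  "offset": [
    [0,-1,0],
    [0,-1,0],
    [0,-0.8,0],
    [0,-0.6,0],
    [0,-0.3,0]
  ],
  "twist": [
    [0,0,0],
    [0,0,0],
    [0,0,0],
    [0,0,0],
    [0,0,0]
  ],
  "grip": [0,0,0,0,0]
}}

```text
time: 9.0
ee_pos: [0.4669, -0.1289, 0.102]
tcp_rot: [179.9, 0.0, 1.3]
wrist_force: [-0.9, -17.8, 1.5]
opening: -0.0001
grasp_force: 9.0
```

```bash
cat > rod.py <<'E'
from h import *
for c in("top","scene"):
    p=viewer.camera(c); P=tc(cloud(p))
    o=bot.get_obs(); print("tcp case",rd(tc(o["ee_pos"])),o["time"],rd(o["wrist_force"]))
    print(c,[(round(a,3),len(k)) for a in np.arange(-.085,-.03,.004) if len(k:=sel(P,[-.135,a,.1035],[-.095,a+.004,.112]))])
    for n in ["rod_tip","rod_tail","slot"]: print(n,[(round(a["p"],2),rd(tc(w(p,a["position"])))) for a in finder.pinpoint(p,n)[:1]])
E
python3 rod.py
```

```text
tcp case [[-0.1142, -0.0805, 0.102]] 9.05 [-0.1172, -4.3868, 0.7419]
top [(np.float64(-0.065), 1), (np.float64(-0.053), 1), (np.float64(-0.049), 2), (np.float64(-0.045), 1), (np.float64(-0.037), 1)]
rod_tip [(0.62, [[-0.1143, 0.1008, 0.0919]])]
rod_tail []
slot [(0.64, [[-0.0929, -0.0443, 0.2941]])]
tcp case [[-0.1142, -0.0805, 0.1019]] 9.25 [0.1039, -4.7647, 2.1317]
scene [(np.float64(-0.085), 2), (np.float64(-0.081), 3), (np.float64(-0.077), 2), (np.float64(-0.073), 2), (np.float64(-0.069), 5), (np.float64(-0.065), 6), (np.float64(-0.061), 5), (np.float64(-0.057), 5), (np.float64(-0.053), 11), (np.float64(-0.049), 4), (np.float64(-0.045), 2), (np.float64(-0.037), 3), (np.float64(-0.033), 2)]
rod_tip [(0.61, [[-0.128, 0.1059, 0.0654]])]
rod_tail [(0.46, [[-0.1065, -0.062, 0.1074]])]
slot [(0.72, [[-0.0775, -0.0689, 0.1239]])]
```

Emit:
{"api": "move_arm", "payload": {
  "offset": [
    [0,-0.4,0],
    [0,-0.4,0],
    [0,0,0]
  ],
  "twist": [
    [0,0,0],
    [0,0,0],
    [0,0,0]
  ],
  "grip": [0,0,0]
}}

```text
time: 9.7
ee_pos: [0.4668, -0.1282, 0.1023]
tcp_rot: [179.0, 0.0, 1.0]
wrist_force: [-1.0, -52.7, -2.5]
opening: -0.0004
grasp_force: 26.4
```

Emit:
{"api": "move_arm", "payload": {
  "offset": [
    [0,2.2,0],
    [0,0,-4],
    [0,0,-4],
    [0,0,-4],
    [0.4,4.8,0]
  ],
  "twist": [
    [0,0,0],
    [0,0,0],
    [0,0,0],
    [0,0,0],
    [0,0,0]
  ],
  "grip": [0,0,0,0.6,0.8]
}}

```text
time: 10.2
ee_pos: [0.474, -0.1883, 0.2278]
tcp_rot: [180.0, -0.4, 1.6]
wrist_force: [2.2, -0.5, -0.1]
opening: 0.0284
grasp_force: 0.0
```

Emit:
{"api": "move_arm", "payload": {
  "offset": [
    [0.4,4.8,0],
    [0.4,4.8,0],
    [0.4,4.8,0],
    [0.4,4.8,0],
    [0,0,0]
  ],
  "twist": [
    [0,0,0],
    [0,0,0],
    [0,0,0],
    [0,0,0],
    [0,0,0.117]
  ],
  "grip": [0.8,0.8,0.8,0.8,0.8]
}}

```text
time: 10.7
ee_pos: [0.4923, -0.3865, 0.2187]
tcp_rot: [-179.9, 0.2, -5.6]
wrist_force: [-1.2, 1.5, -0.5]
opening: 0.0681
grasp_force: 0.0
```

```bash
cat > wr.py <<'E'
from h import *
import sys
def wcloud():
    o=bot.get_obs(); p=viewer.camera("wrist"); d=p["depth"]
    f=240/np.tan(np.radians(p["vfov"])/2); v,u=np.mgrid[0:480,0:640]
    a=(u-p["cx"])/f; b=(v-p["cy"])/f; r=np.hypot(a,b)+1e-9; ok=(d>0)&(r<1.3)
    t=np.tan(r)/r; P=np.stack([a*t*d,b*t*d,d],-1)[ok]
    T=np.array(p["tool_from_camera"]); P=P@T[:3,:3].T+T[:3,3]
    M=R.from_euler('xyz',o["tcp_rot"],degrees=True).as_matrix()
    return o,p,P@M.T+o["ee_pos"]
E
python3 - <<'E'
from wr import *
o,p,P=wcloud(); save(p,"wr1"); print(o["time"],rd(o["ee_pos"]),rd(o["tcp_rot"]),p["vfov"])
c=np.array([.493,-.392])
K=P[np.hypot(*(P[:,:2]-c).T)<.08]
for lo,hi in((.052,.068),(.075,.112),(.125,.155)):
    q=K[(K[:,2]>lo)&(K[:,2]<hi)]; print(lo,len(q),rect(q) if len(q)>3 else 0, np.median(q[:,2]) if len(q) else 0)
E
```

```text
10.7 [0.4923, -0.3865, 0.2187] [-179.8711, 0.1542, -5.6095] 65.70646984690485
0.052 6181 ([493.5785, -395.029], [60.2426, 89.9869], 84.32) 0.05976781493181474
0.075 555 ([515.9404, -397.1082], [16.5357, 11.2911], 84.3) 0.10442186088224223
0.125 2142 ([493.8579, -395.0397], [17.6264, 35.8077], 84.51) 0.1445931254026042
```

View pics/wr1.png

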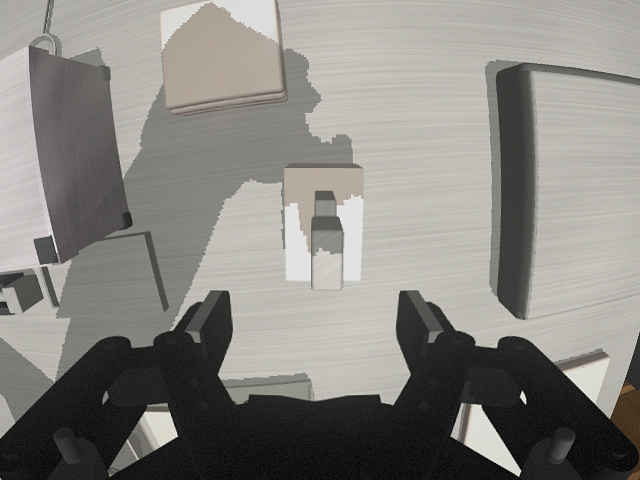

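The wrist view shows the keeper at (327,250) in its stand, square to the tool, about 7 mm off along tool y. I'll centre on it and go down.

Emit:
{"api": "move_arm", "payload": {
  "offset": [
    [0.2,0.7,0],
    [0,0,2.5],
    [0,0,2.5],
    [0,0,0],
    [0,0,0]
  ],
  "twist": [
    [0,0,0],
    [0,0,0],
    [0,0,0],
    [0,0,0],
    [0,0,0]
  ],
  "grip": [0.7,0.7,0.7,0.7,0.7]
}}

```text
time: 11.25
ee_pos: [0.4941, -0.3888, 0.1727]
tcp_rot: [-180.0, -0.0, -5.2]
wrist_force: [0.2, 0.2, 1.3]
opening: 0.0598
grasp_force: 0.0
```

Emit:
{"api": "move_arm", "payload": {
  "offset": [
    [0,0.5,0],
    [0,0,2.2],
    [0,0,2.2],
    [0,0,0],
    [0,0,0]
  ],
  "twist": [
    [0,0,0],
    [0,0,0],
    [0,0,0],
    [0,0,0],
    [0,0,0]
  ],
  "grip": [0.7,0.7,0.7,0.5,0.3]
}}

```text
time: 11.75
ee_pos: [0.4937, -0.3948, 0.1293]
tcp_rot: [180.0, -0.0, -5.4]
wrist_force: [0.5, 0.7, 0.7]
opening: 0.0315
grasp_force: 0.0
```

Emit:
{"api": "move_arm", "payload": {
  "offset": [
    [0,0,0],
    [0,0,0],
    [0,0,0],
    [0,0,0],
    [0,0,0]
  ],
  "twist": [
    [0,0,0],
    [0,0,0],
    [0,0,0],
    [0,0,0],
    [0,0,0]
  ],
  "grip": [0,0,0,0,0],
  "force": 60
}}

```text
time: 12.25
ee_pos: [0.4941, -0.3951, 0.13]
tcp_rot: [179.9, -0.1, -5.4]
wrist_force: [-0.0, -0.5, 6.6]
opening: 0.0175
grasp_force: 59.2
```

Emit:
{"api": "move_arm", "payload": {
  "offset": [
    [0,0,-4],
    [0,0,-5],
    [0,0,-5],
    [0,0,0],
    [-0.44,-4.0,0]
  ],
  "twist": [
    [0,0,0],
    [0,0,0],
    [0,0,0],
    [0,0,-0.117],
    [0,0,0]
  ],
  "grip": [0,0,0,0,0]
}}

```text
time: 12.75
ee_pos: [0.4889, -0.3574, 0.2683]
tcp_rot: [179.9, -0.1, 1.4]
wrist_force: [0.8, 0.6, -3.7]
opening: 0.0173
grasp_force: 59.7
```

Emit:
{"api": "move_arm", "payload": {
  "offset": [
    [-0.44,-4.0,0],
    [-0.44,-4.0,0],
    [-0.44,-4.0,0],
    [-0.44,-4.0,0],
    [0,0,0]
  ],
  "twist": [
    [0,0,0],
    [0,0,0],
    [0,0,0],
    [0,0,0],
    [0,0,0]
  ],
  "grip": [0,0,0,0,0]
}}

```text
time: 13.25
ee_pos: [0.4663, -0.1916, 0.2692]
tcp_rot: [-180.0, -0.1, 1.5]
wrist_force: [0.4, -1.1, -1.9]
opening: 0.0172
grasp_force: 60.2
```

Emit:
{"api": "move_arm", "payload": {
  "offset": [
    [0,0,0],
    [0,0,0]
  ],
  "twist": [
    [0,0,0],
    [0,0,0]
  ],
  "grip": [0,0]
}}

```text
time: 13.45
ee_pos: [0.4671, -0.1956, 0.268]
tcp_rot: [180.0, -0.0, 1.3]
wrist_force: [-0.2, -0.2, -1.8]
opening: 0.0176
grasp_force: 60.2
```

Run:
```python
from wr import *
o,p,P=wcloud(); save(p,"wr2"); print(o["time"],rd(o["ee_pos"]),rd(o["tcp_rot"]),"tcp case",rd(tc(o["ee_pos"])),o["opening"],o["grasp_force"])
Q=tc(P)
np.save("q.npy",Q)
r=sel(Q,[-.19,-.25,.06],[-.088,.2,.076]); print("rail z",np.median(r[:,2]))
print("front edge",[(round(a,2),rd(k[:,0].min())) for a in np.arange(-.2,.1,.03) if len(k:=sel(r,[-1,a,0],[1,a+.03,1]))>5])
b=sel(Q,[-.14,-.09,.1035],[-.09,-.035,.112]); print("block",len(b),rect(b) if len(b)>3 else 0)
s=sel(Q,[-.14,-.1,-.02],[-.09,-.065,.05]); print("slot pts below",len(s),rect(s) if len(s)>3 else 0)
t=sel(Q,[-.14,-.02,.098],[-.09,.015,.1035]); print("trough",len(t),rect(t) if len(t)>3 else 0)
print([(round(a["p"],2),rd(a["position"])) for a in finder.pinpoint(p,"slot")[:2]])
```

```text
13.45 [0.4671, -0.1956, 0.268] [179.9828, -0.0105, 1.2918] tcp case [[-0.1154, -0.147, 0.268]] 0.017638605699009054 60.22923946380615
rail z 0.06966764439712186
front edge [(np.float64(-0.2), -0.15), (np.float64(-0.17), -0.1495), (np.float64(-0.14), -0.1499), (np.float64(-0.11), -0.1501), (np.float64(-0.08), -0.1504), (np.float64(-0.05), -0.1498), (np.float64(-0.02), -0.1507), (np.float64(0.01), -0.151), (np.float64(0.04), -0.1509), (np.float64(0.07), -0.1509), (np.float64(0.1), -0.1511)]
block 739 ([-115.0573, -58.5836], [25.3374, 20.5555], 0.09)
slot pts below 192 ([-121.191, -68.462], [6.802, 37.553], 89.59)
trough 682 ([-114.8005, -2.4964], [31.6635, 34.9531], 0.01)
[(0.86, [235.2, 217.2])]
```

View pics/wr2.png

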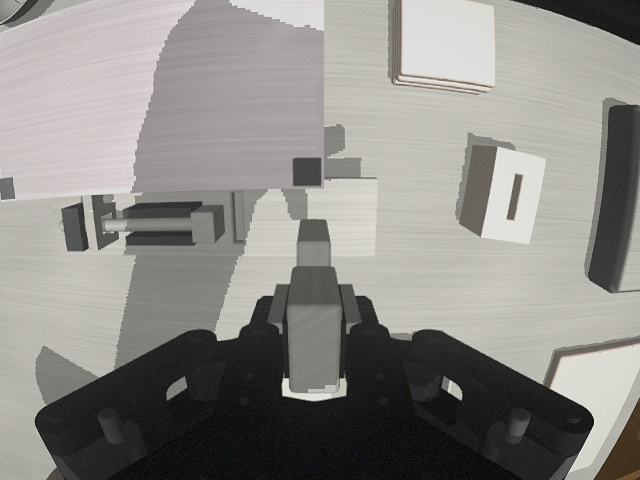

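The wrist view shows the rod's block at (207,222) up against the trough and the slot at (238,217). Next I'll measure the slot mouth exactly.

Run:
```python
from wr import *
o,p,P=wcloud(); Q=tc(P)
M=R.from_euler('xyz',o["tcp_rot"],degrees=True).as_matrix(); T=np.array(p["tool_from_camera"])
C=tc(M@T[:3,3]+o["ee_pos"])[0]; print("cam",rd(C))
k=Q[Q[:,2]<.064]; m=C+(k-C)*((.0697-C[2])/(k[:,2]-C[2]))[:,None]
s=sel(m,[-.145,-.1,.06],[-.088,-.062,.08]); print("slot mouth",len(s),rect(s),rd(s.min(0)),rd(s.max(0)))
for nm,lo,hi in(("trough walls",[-.131,-.06,.099],[-.124,.04,.1035]),("trough walls2",[-.106,-.06,.099],[-.099,.04,.1035]),("bracket",[-.135,.055,.105],[-.095,.1,.111]),("eye",[-.135,.035,.105],[-.095,.058,.115])):
    q=sel(Q,lo,hi)
    if len(q)>3: print(nm,len(q),rd(np.percentile(q[:,1],[0.5,99.5])))
K=sel(P-o["ee_pos"],[-.06,-.03,-.14],[.06,.03,.03]); K=K[K[:,2]<.0]
f=P@np.eye(3)-o["ee_pos"]; a=f@M  # tool coords
q=a[(np.abs(a[:,0])<.04)&(np.abs(a[:,1])<.03)&(a[:,2]>.03)&(a[:,2]<.12)]
for z in np.arange(-.03,.12,.01):
    q=a[(np.abs(a[:,0])<.05)&(np.abs(a[:,1])<.02)&(a[:,2]>z)&(a[:,2]<z+.01)]
    if len(q)>5: print(round(z,2),len(q),rd(np.percentile(q[:,0],[1,99])),rd(np.percentile(q[:,1],[1,99])))
```

```text
cam [-0.0483, -0.1483, 0.3881]
slot mouth 400 ([-114.7036, -80.833], [8.2068, 43.642], 89.35) [-0.1365, -0.0852, 0.0697] [-0.0928, -0.0769, 0.0697]
trough walls 524 [-0.0483, 0.0161]
trough walls2 576 [-0.0569, 0.016]
bracket 769 [0.0605, 0.0821]
eye 542 [0.0404, 0.052]
-0.03 1578 [-0.0092, 0.0139] [-0.0197, 0.0198]
-0.02 6147 [-0.0178, 0.0172] [-0.0134, 0.0154]
-0.01 1198 [0.0066, 0.0175] [-0.0195, 0.0194]
0.0 1045 [0.0063, 0.0174] [-0.0198, 0.0196]
0.01 733 [0.0065, 0.0174] [-0.0193, 0.0196]
0.02 1034 [0.0162, 0.0271] [-0.0063, 0.0081]
0.03 190 [0.0258, 0.0274] [-0.0055, 0.0076]
0.04 129 [0.0257, 0.0272] [-0.0058, 0.0076]
0.05 142 [0.0257, 0.0273] [-0.0058, 0.0076]
0.06 97 [0.0261, 0.0271] [-0.0057, 0.0076]
```

Emit:
{"api": "move_arm", "payload": {
  "offset": [
    [0.1,-3.4,0],
    [0,-3.3,0],
    [0,0,3.0],
    [0,0,3.2],
    [0,0,0]
  ],
  "twist": [
    [0,0,0],
    [0,0,0],
    [0,0,0],
    [0,0,0],
    [0,0,0]
  ],
  "grip": [0,0,0,0,0]
}}

```text
time: 14.1
ee_pos: [0.4649, -0.128, 0.2019]
tcp_rot: [-179.9, 0.4, 1.3]
wrist_force: [-1.5, 0.0, -3.2]
opening: 0.0177
grasp_force: 60.3
```

Emit:
{"api": "move_arm", "payload": {
  "offset": [
    [0,0,0],
    [0,0,0]
  ],
  "twist": [
    [0,0,0],
    [0,0,0]
  ],
  "grip": [0,0]
}}

```text
time: 14.3
ee_pos: [0.467, -0.1287, 0.2077]
tcp_rot: [180.0, -0.1, 1.3]
wrist_force: [-0.1, -0.1, -2.3]
opening: 0.0174
grasp_force: 60.3
```

```bash
cat > al.py <<'E'
from wr import *
o,p,P=wcloud(); Q=tc(P); t=tc(o["ee_pos"])[0]; print(o["time"],"tcp case",rd(t),rd(o["tcp_rot"]),rd(o["wrist_force"]))
M=R.from_euler('xyz',o["tcp_rot"],degrees=True).as_matrix(); T=np.array(p["tool_from_camera"])
C=tc(M@T[:3,3]+o["ee_pos"])[0]
k=Q[Q[:,2]<.064]; m=C+(k-C)*((.0697-C[2])/(k[:,2]-C[2]))[:,None]
s=sel(m,[-.145,-.1,.06],[-.088,-.062,.08]); print("slot mouth",len(s), rd(s.min(0)) if len(s) else 0,rd(s.max(0)) if len(s) else 0)
b=sel(Q,[-.14,-.09,.1035],[-.09,-.035,.108]); b=b[(b[:,1]>-.068)];print("block",rect(b) if len(b)>5 else 0)
for z in (.03,.05,.07,.08,.09,.1,.11):
    q=sel(Q-t,[-.05,-.02,-z-.01],[.05,.012,-z])
    if len(q)>5: print(z,len(q),rd(np.percentile(q[:,0],[1,99])),rd(np.percentile(q[:,1],[1,99])))
c=p["color"][130:430,150:500]; import time; cv2.imwrite("pics/al%d.png"%(o["time"]*100),cv2.resize(c,None,fx=2,fy=2)[:,:,::-1]); print("pics/al%d.png"%(o["time"]*100))
for cn in("top","scene"):
    p=viewer.camera(cn); Z=tc(cloud(p)); q=sel(Z,[-.15,-.15,t[2]-.001],[-.08,-.03,t[2]+.017])
    q=sel(Z,[-.15,-.13,.135],[-.075,-.03,.168]); print(cn,"shoulders",len(q),rect(q) if len(q)>4 else 0)
E
python3 al.py
```

```text
14.3 tcp case [-0.114, -0.08, 0.2077] [179.9682, -0.1089, 1.2627] [-0.0617, -0.1335, -2.2803]
slot mouth 167 [-0.1011, -0.0844, 0.0697] [-0.0918, -0.0766, 0.0697]
block ([-114.8187, -52.414], [30.7912, 25.9308], 89.34)
0.03 185 [0.026, 0.0274] [-0.0076, 0.0055]
0.05 134 [0.0258, 0.0275] [-0.0077, 0.0057]
0.08 1852 [0.0323, 0.0496] [-0.0197, 0.0117]
0.1 35 [-0.0111, 0.0103] [0.0118, 0.0119]
0.11 26 [-0.0126, 0.0096] [0.0118, 0.0119]
pics/al1430.png
top shoulders 35 ([-93.9066, -71.9196], [9.4954, 21.8814], 58.44)
scene shoulders 76 ([-110.4063, -75.028], [14.5009, 53.2638], 75.49)
```

Emit:
{"api": "move_arm", "payload": {
  "offset": [
    [0,0,1.3],
    [0,0,1.0],
    [0,0,1.0],
    [0,0,0],
    [0,0,0]
  ],
  "twist": [
    [0,0,0],
    [0,0,0],
    [0,0,0],
    [0,0,0],
    [0,0,0]
  ],
  "grip": [0,0,0,0,0]
}}

```text
time: 14.95
ee_pos: [0.4662, -0.128, 0.1726]
tcp_rot: [-180.0, 0.0, 1.3]
wrist_force: [-0.1, -0.2, -1.6]
opening: 0.0172
grasp_force: 60.5
```

Emit:
{"api": "move_arm", "payload": {
  "offset": [
    [0,0,0.8],
    [0,0,0.8],
    [0,0,0.8],
    [0,0,0.5],
    [0,0,0]
  ],
  "twist": [
    [0,0,0],
    [0,0,0],
    [0,0,0],
    [0,0,0],
    [0,0,0]
  ],
  "grip": [0,0,0,0,0]
}}

```text
time: 15.45
ee_pos: [0.466, -0.1279, 0.1429]
tcp_rot: [-180.0, 0.1, 1.3]
wrist_force: [0.0, -0.0, -2.7]
opening: 0.0175
grasp_force: 60.5
```

Emit:
{"api": "move_arm", "payload": {
  "offset": [
    [0,0,0.2],
    [0,0,0.2],
    [0,0,0]
  ],
  "twist": [
    [0,0,0],
    [0,0,0],
    [0,0,0]
  ],
  "grip": [0,0,0]
}}

```text
time: 15.75
ee_pos: [0.4666, -0.1281, 0.1401]
tcp_rot: [180.0, -0.0, 1.3]
wrist_force: [-0.9, 0.9, -2.1]
opening: 0.0172
grasp_force: 60.7
```

Emit:
{"api": "move_arm", "payload": {
  "offset": [
    [0,0,0.2],
    [0,0,0.1],
    [0,0,0]
  ],
  "twist": [
    [0,0,0],
    [0,0,0],
    [0,0,0]
  ],
  "grip": [0,0,0]
}}

```text
time: 16.05
ee_pos: [0.4667, -0.1281, 0.1399]
tcp_rot: [180.0, -0.2, 1.3]
wrist_force: [-7.0, 2.2, 20.4]
opening: 0.0172
grasp_force: 63.7
```

Seated, with 20 N of contact. I'll release and lift, opening only part way.

Emit:
{"api": "move_arm", "payload": {
  "offset": [
    [0,0,-0.3],
    [0,0,0],
    [0,0,0],
    [0,0,0],
    [0,0,-0.5]
  ],
  "twist": [
    [0,0,0],
    [0,0,0],
    [0,0,0],
    [0,0,0],
    [0,0,0]
  ],
  "grip": [0.4,0.4,0.5,0.5,0.5]
}}

```text
time: 16.55
ee_pos: [0.4661, -0.128, 0.1442]
tcp_rot: [-180.0, 0.1, 1.3]
wrist_force: [-0.1, 0.2, 0.0]
opening: 0.0422
grasp_force: 0.0
```

Emit:
{"api": "move_arm", "payload": {
  "offset": [
    [0,0,-2],
    [0,0,-4],
    [0,0,-4],
    [-1,4,-4],
    [-1,4,0]
  ],
  "twist": [
    [0,0,0],
    [0,0,0],
    [0,0,0],
    [0,0,0],
    [0,0,0]
  ],
  "grip": [0.5,0.5,0.5,0.5,0.5]
}}

```text
time: 17.05
ee_pos: [0.4505, -0.2038, 0.285]
tcp_rot: [179.8, -0.4, 1.5]
wrist_force: [1.2, -0.8, -0.4]
opening: 0.0429
grasp_force: 0.0
```

Run:
```python
from wr import *
o,p,P=wcloud(); Q=tc(P); print(o["time"],rd(tc(o["ee_pos"])),rd(o["wrist_force"])); save(p,"fin")
q=sel(Q,[-.15,-.11,.14],[-.08,-.05,.175]); print("keeper top",len(q),rect(q),np.median(q[:,2]))
q=sel(Q,[-.15,-.11,.109],[-.087,-.05,.119]); print("shoulder top",len(q),rect(q),np.median(q[:,2]))
q=sel(Q,[-.05,-.1,.1],[.05,.1,.15]);c=q.mean(0);n=np.linalg.svd(q-c,full_matrices=False)[2][2];print("lid",c,n)
```

```text
17.05 [[-0.1322, -0.1547, 0.285]] [1.2117, -0.7592, -0.3755]
keeper top 1406 ([-114.9196, -80.884], [18.7772, 35.7703], 89.31) 0.15434924229313499
shoulder top 352 ([-114.8444, -83.8956], [56.3215, 15.7972], 7.78) 0.11448412115797842
lid [-0.00114845 -0.01217717  0.12448373] [-5.35893717e-04 -1.69487391e-03 -9.99998420e-01]
```

View pics/fin.png

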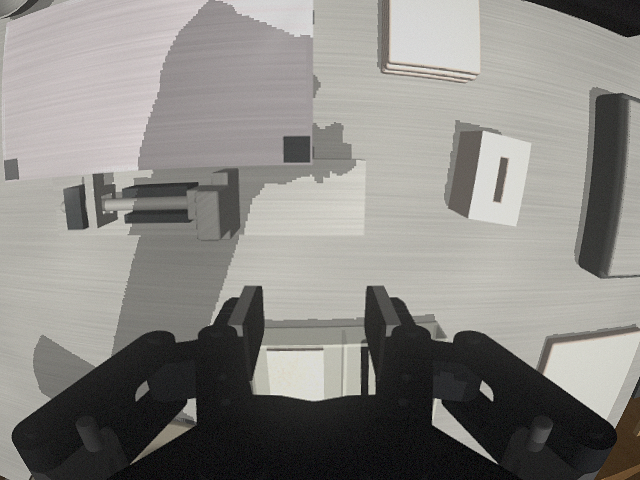

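The final view shows the keeper upright at (215,205) behind the rod's tail, with its top at 0.154 m, the height it should have when fully seated. The lid is shut.

Emit:
{"api": "move_arm", "payload": {
  "offset": [
    [0,0,0],
    [0,0,0],
    [0,0,0]
  ],
  "twist": [
    [0,0,0],
    [0,0,0],
    [0,0,0]
  ],
  "grip": [0.5,0.5,0.5]
}}

```text
time: 17.4
ee_pos: [0.4495, -0.2026, 0.2794]
tcp_rot: [-180.0, 0.0, 1.4]
wrist_force: [0.4, 0.7, -0.4]
opening: 0.0426
grasp_force: 0.0
```

```bash
python3 -c "
from workcell import bot
print(bot.job_done())"
```

```text
the job is handed in; nothing more can be done
None
```

The job is handed in at about 17 s of the 67 s allowed: lid shut, rod pushed home against the trough and keeper seated to its shoulders in the slot by my measurements, though the hand-in returned no verdict.

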